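# Build up a gang-milling arbor

### The arm

A 6-joint arm with a two-finger parallel gripper is mounted at the origin on a cart in front of the work surface, level with it; the furniture and walls round the work are solid. World frame = base frame: x ahead of the robot, y to its left, z up, the work surface at z = 0. Lengths are in m, angles in rad, forces in N, time in s.
With the tool pointing down it reaches from about 0.325 to 0.9 m from the base axis. Payload 3.5 kg.
Tool frame: the origin (TCP) lies between the finger pads; the fingertips stand env.finger_overhang ahead of it and the grasp point (between the pads) is the TCP (env.finger_overhang is the distance from the TCP to the fingertips, in m); z points along the fingers, y is the line along which they close (so a half turn about z gives the same grasp; the last joint's range is limited). The gripper opens to 85 mm and grips with 20 to 120 N. Pads are 22 mm wide; open, the fingers measure 114 mm over their backs; the gripper's body (76 mm by 85 mm) begins 54 mm behind the grasp point. The pads swing forward as they close: fully open they stand 13 mm farther back than shut.
Start: joints at [1.177, 0.276, -0.026, 1.268, 0, 1.467], TCP at [0.179, 0.599, 0.25] pointing down, gripper open.
Joint ranges: [-3.12, 3.12], [-0.85, 1.88], [-1.08, 1.24], [-1.95, 2.15], [-1.57, 1.53], [-3.14, 3.14]. Speed limits (rad/s): [2.57, 2.57, 3.14, 3.14, 3.14, 3.14].

### API

Orientations are given as a unit quaternion [w, x, y, z].
In Python, from bench import env gives the robot as it stands.
- The arm moves only by the tool send_rows, never from a script. Its argument "moves" is a list that holds one entry, the list of rows, each a list of 7 numbers: the closure in counts, from 0 (fully open) to 255 (shut), then the shift along the tool's x, y, z in m, then the turn, a rotation vector about the tool's x, y, z in rad. A call has 1 to 5 rows; each row shifts and turns the commanded pose from where the row before left it, along the tool's axes as they then stand; what a row does not reach is not made up. A row lasts 1/10 s, in which the tool goes at most 50 mm and 8.59 degrees, less where a joint would pass 70% of its speed; a pose out of reach is approached as far as the arm can. A call is refused whole if a number of a shift passes 0.05 or a number of a turn 0.15, either way. A call with a gripper value outside its range is refused whole. The fingers move at their own pace and stop on an object; the grip force is fixed at half the most. Time passes only in rows, so rows that do not move let the fingers close. It gives the time, the measured TCP pose, the force, the opening and the grip force at its end, in the units of the state.
- env.observe(): the state, without advancing time (a new reading comes with each control period).
- env.snapshot(name): name is "side" or "top" or "wrist"; returns a dict with "pixels" (420x560x3 uint8, red, green, blue), "mtx" (3x3 intrinsics, pixels), "pose" (4x4, takes a point from camera to world coordinates); the wrist camera has in their place "hand_eye" (4x4, takes a point from camera to tool coordinates, whose origin is the TCP and whose axes are the flange's). Camera axes: x right, y down, z forward; pixel columns grow to the right and rows downward; lengths in m; the calibration is good to about 2 mm. A picture is of the moment at which its call begins: read the wrist's pose just before it. There is no depth.
- env.close_job(): hands the job in; it is judged then, once.
The state is a dict: "clock": time; "qpos": joint angles; "qvel": joint speeds; "tau": joint torques, N m; "ee_pos": TCP position; "tool_rot": TCP orientation; "contact_force": force on the tool from outside, world axes, zero at the start; "moment": the same for the moment, N m; "grip_width": finger opening in m; "grasp_force": force on a finger pad.
Only numpy, scipy, OpenCV 4.12 (cv2) and the standard library are available. Lean on these libraries where they do the work, as an engineer would, in place of code of your own. Each camera call takes 0.05 s, during which the arm holds its last target. There are 200 camera calls.

### The job

Build up the milling arbor that stands upright in the fixture: the large toothed cutter first, down on the arbor's shoulder, then the thick spacing collar, then the small toothed cutter, and the knurled clamp cap last, each one threaded over the arbor and resting flat on the one below. The teeth chip easily, so lower each part all the way down before letting it go and never let one fall. The thin shim ring is not needed for this slot width: leave it, the hex key and the oil bottle where they are.

Things in the scene. Friction and masses are not known exactly. Their poses are not given: they have to be found in the camera images.
- arbor_stand: setting fixture, fixed to the worktop: grey cast foot 130 x 110 x 14 mm, round socket of 72 mm diameter to 42 mm height, in it a steel tool holder with a 62 mm flange (to 60 mm height), a 44 mm shoulder (top at 70 mm) and the vertical arbor; a black star grip on one side reaches 64 mm out at 31 mm height. Origin: centre of the foot's underside, on the arbor's axis. Shifted and turned between starts
- arbor_seat (a point): the point on the arbor's axis at the top of the shoulder, 70 mm above the worktop; z up along the arbor. Above it the arbor is 22 mm in diameter for 42 mm, then narrows over 6 mm to a threaded end 16 mm in diameter; its top is 52 mm above this point
- big_cutter: large side-and-face milling cutter, bright steel disc with 18 teeth, 63 mm diameter (64 mm across in places), 12 mm thick, through bore 24 mm; lies flat on the worktop at the start. Origin: centre of its underside, z up along the bore
- thick_collar: thick spacing collar, plain smooth steel ring, 40 mm diameter, 16 mm high, through bore 24 mm; lies flat on the worktop at the start. Origin: centre of its underside, z up along the bore
- small_cutter: small side-and-face milling cutter, bright steel disc with 14 teeth, 52 mm diameter (53 mm across in places), 12 mm thick, through bore 24 mm; lies flat on the worktop at the start. Origin: centre of its underside, z up along the bore
- clamp_cap: clamp cap, dark steel: flange 40 mm diameter and 7 mm thick, above it a knurled grip of 32 mm diameter, total height 22 mm; closed on top, blind bore of 24 mm from below, 15 mm deep; stands flange down on the worktop at the start. Origin: centre of its underside, z up. It finally rests with its flange on the small cutter
- thin_shim: thin shim ring, plain smooth steel ring, 32 mm diameter, 6 mm high, bore 24 mm; not to be used. Origin: centre of its underside
- oil_bottle: small amber oil bottle with green cap, upright and loose behind the fixture, 38 mm diameter, 91 mm high; not to be disturbed. Origin: centre of its underside
- hex_key: black hexagon key lying loose among the parts to the right, 26 x 87 x 5 mm, long arm along its y; not to be disturbed. Origin: centre of its outline on the worktop
Not all that is in view belongs to the job. Leave any red or yellow look-alike of the small_cutter alone.

How it is judged:
By the outcome, as a careful person would: the job done as asked, in the order asked, and still so for the second after the job is handed in, with the robot touching nothing.
It also fails if it takes over 115 s, if anything falls off the work surface, if the arm or the gripper's body presses on something with over 40 N, if the wrist force passes 120 N, or if a joint passes its speed limit or range.

## Working session

There is one attempt and no reset: what is moved stays moved. The work goes in short steps, Python scripts to look and compute and a tool call to move; the robot and the scene stay as the last step left them, time stands still between calls to the robot, and variables do not carry over. Pictures are saved under pics/ and viewed, at most 14 in all, crops included, and the job is handed in when it is done.

Besides the shell and the picture viewer there is one more tool, called after "Call:" as a command line: name --argument value ..., lists and objects as JSON in quotes. send_rows: Moves the arm, as the interface text tells. Its arguments: {"type":"object","properties":{"moves":{"type":"array"}},"required":["moves"]}

```bash
mkdir -p pics; ls; cat > h.py <<'E'
import numpy as np, cv2
from bench import env
from scipy.spatial.transform import Rotation as R
def snap(n,f=None):
    s=env.observe(); d=env.snapshot(n)
    if 'hand_eye' in d:
        q=np.array(s['tool_rot']); T=np.eye(4); T[:3,:3]=R.from_quat(q[[1,2,3,0]]).as_matrix(); T[:3,3]=s['ee_pos']; P=T@np.array(d['hand_eye'])
    else: P=np.array(d['pose'])
    im=np.array(d['pixels'])[:,:,::-1].copy()
    if f: cv2.imwrite('pics/'+f,im)
    return im,np.array(d['mtx']),P
def ray(K,P,uv,z):
    v=P[:3,:3]@np.linalg.solve(K,[uv[0],uv[1],1.]); o=P[:3,3]
    return o+v*(z-o[2])/v[2]
def proj(K,P,p):
    c=np.linalg.inv(P)@np.r_[p,1]; u=K@c[:3]; return u[:2]/u[2]
E
python3 - <<'E'
from h import *
for n in ['top','side']:
    im,K,P=snap(n,n+'0.png'); print(n,K.round(1).tolist(),P.round(3).tolist())
print(env.observe(),env.finger_overhang)
E
```

```text
pics
top [[411.7, 0.0, 280.1], [0.0, 411.7, 213.9], [0.0, 0.0, 1.0]] [[0.013, -0.993, 0.119, 0.447], [-1.0, -0.015, -0.019, 0.005], [0.021, -0.119, -0.993, 0.955], [0.0, 0.0, 0.0, 1.0]]
side [[387.0, 0.0, 277.5], [0.0, 387.0, 208.7], [0.0, 0.0, 1.0]] [[0.928, -0.147, 0.341, 0.178], [-0.372, -0.348, 0.861, -0.973], [-0.008, -0.926, -0.378, 0.506], [0.0, 0.0, 0.0, 1.0]]
{'clock': 0.1, 'qpos': array([ 1.17659763e+00,  2.77097204e-01, -2.77826499e-02,  1.26802362e+00,
        2.04578483e-05,  1.46737473e+00]), 'qvel': array([ 1.88977534e-04, -2.16257654e-03,  5.04050738e-03, -1.81613292e-05,
       -3.60070211e-04,  1.54443840e-03]), 'tau': array([ 3.00202064e-04, -4.46710038e+01,  2.96127874e+01,  8.47381074e-03,
       -6.94885421e-05, -4.45260511e-06]), 'ee_pos': array([0.17893462, 0.598114  , 0.24922816]), 'tool_rot': array([-2.69357468e-04,  1.44876818e-01,  9.89449138e-01, -1.01861136e-03]), 'contact_force': array([ 0.28119029,  0.78336404, -0.4038631 ]), 'moment': array([-0.00518335, -0.01161262, -0.0163395 ]), 'grasp_force': 0.0, 'grip_width': 0.08561326302462606} 0.019
```

View pics/top0.png

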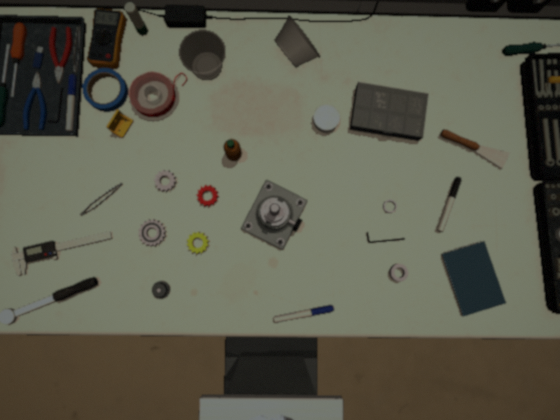

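View pics/side0.png

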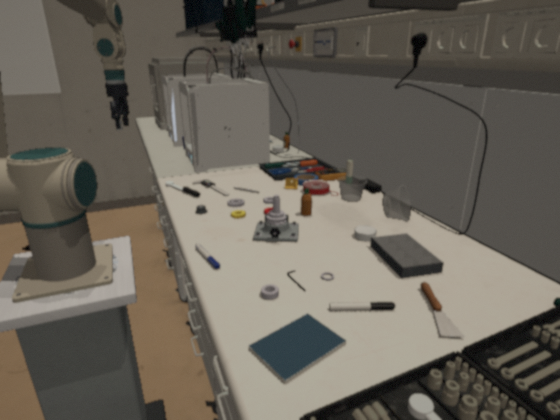

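The top view shows these ring-like things:
- Grey toothed ring at (165,181), the small cutter by size.
- Grey toothed ring at (152,233), the big cutter.
- Red ring at (207,196) and yellow ring at (198,243), both look-alikes.
- Plain thick ring at (398,272), the collar.
- Thin ring at (390,207), the shim.
- Dark knob at (160,289), the cap.
- Arbor at about (275,210).

I'll check these in a crop and measure them.

```bash
python3 - <<'E'
from h import *
im,K,P=snap('top')
c=im[160:310,130:220]; d=im[160:310,230:420]
cv2.imwrite('pics/c1.png',cv2.convertScaleAbs(cv2.resize(np.hstack([c,d]),None,fx=2.85,fy=2.85,interpolation=cv2.INTER_CUBIC),alpha=1.5))
bg=cv2.medianBlur(im,61); df=np.abs(im.astype(int)-bg).max(2)
for n,u,v,r,z in [('big',152,233,18,.006),('small',165,181,15,.006),('cap',160,289,13,.01),('collar',398,272,13,.01),('shim',390,207,10,.003),('red',207,196,14,.006),('yel',198,243,14,.006)]:
    m=(df[v-r:v+r,u-r:u+r]>28).astype(np.uint8)
    cs=cv2.findContours(m,cv2.RETR_EXTERNAL,cv2.CHAIN_APPROX_NONE)[0]; k=max(cs,key=cv2.contourArea)
    (x,y),rad=cv2.minEnclosingCircle(k); x+=u-r;y+=v-r
    print(n,round(x,1),round(y,1),round(rad,1),ray(K,P,(x,y),z).round(4), 'diam mm',round(2*rad/411.7*955,0))
print('arbor top?',ray(K,P,(273,209),.122).round(4), ray(K,P,(275,213),.07).round(4))
E
```

```text
big 152.0 232.7 13.7 [0.5131 0.2799 0.006 ] diam mm 63.0
small 166.5 183.5 10.7 [0.6284 0.2521 0.006 ] diam mm 50.0
cap 160.7 289.6 9.6 [0.3849 0.2528 0.01  ] diam mm 45.0
collar 395.5 273.0 9.1 [ 0.4287 -0.2793  0.01  ] diam mm 42.0
shim 391.3 204.3 4.6 [ 0.5885 -0.2747  0.003 ] diam mm 21.0
red 207.1 195.8 11.6 [0.6009 0.1569 0.006 ] diam mm 54.0
yel 197.6 242.8 11.6 [0.4915 0.1748 0.006 ] diam mm 54.0
arbor top? [0.5572 0.0032 0.122 ] [ 0.5553 -0.0013  0.07  ]
```

View pics/c1.png

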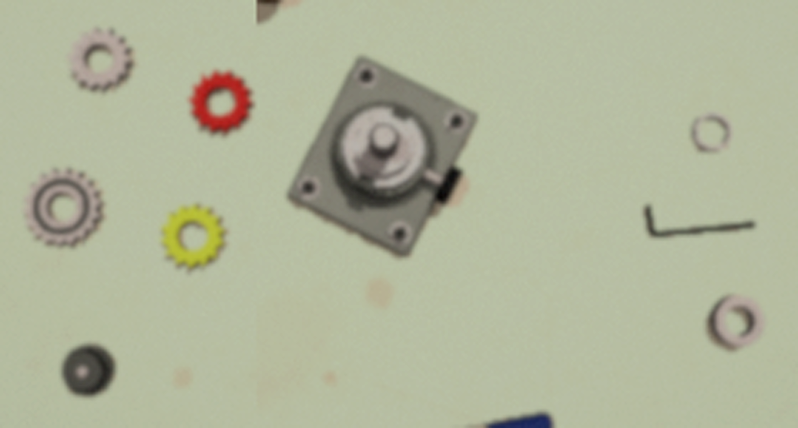

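The crop confirms the choice. The plain steel 52 mm toothed ring is the small cutter at full-image (166,182), and the big cutter is at (152,233). The collar, cap and arbor also match their descriptions. Next I align the tool with the world axes and go above the big cutter.

Call:
send_rows --moves '[[[0,0,0,0,0,0,-0.1455],[0,0,0,0,0,0,-0.1455],[0,-0.033,-0.032,0,0,0,0],[0,-0.033,-0.032,0,0,0,0],[0,-0.033,-0.032,0,0,0,0]]]'

```text
clock: 0.65
ee_pos: [0.2787, 0.5017, 0.2499]
tool_rot: [-0.0, -0.001, 1.0, -0.0]
contact_force: [1.6, 0.6, -0.4]
grip_width: 0.085
grasp_force: 0.0
```

Call:
send_rows --moves '[[[0,-0.033,-0.032,0,0,0,0],[0,-0.033,-0.032,0,0,0,0],[0,-0.033,-0.032,0.01,0,0,0],[0,-0.033,-0.032,0.01,0,0,0],[0,-0.033,-0.032,0.01,0,0,0]]]'

```text
clock: 1.15
ee_pos: [0.4442, 0.3413, 0.2199]
tool_rot: [0.0, -0.0, 1.0, 0.0]
contact_force: [0.6, 0.4, 0.8]
grip_width: 0.0854
grasp_force: 0.0
```

Call:
send_rows --moves '[[[0,-0.035,-0.031,0.01,0,0,0],[0,-0.035,-0.031,0.01,0,0,0],[0,0,0,0,0,0,0],[0,0,0,0,0,0,0]]]'

```text
clock: 1.55
ee_pos: [0.5134, 0.2798, 0.1995]
tool_rot: [-0.001, 0.001, 1.0, -0.0]
contact_force: [-0.4, -0.2, 0.1]
grip_width: 0.0854
grasp_force: 0.0
```

```bash
python3 - <<'E'
from h import *
s=env.observe(); print(s['clock'],s['ee_pos'],s['tool_rot'],s['qpos'].round(3))
im,K,P=snap('wrist','w1.png'); print(K.round(1).tolist(),P.round(3).tolist(), proj(K,P,[.513,.280,.012]))
E
```

```text
1.55 [0.51337027 0.27982518 0.19952434] [-9.87305664e-04  1.10735027e-03  9.99998890e-01 -1.40802716e-04] [ 0.388  0.238 -0.186  1.149  0.     0.39 ]
[[296.9, 0.0, 280.8], [0.0, 296.9, 206.3], [0.0, 0.0, 1.0]] [[0.002, 0.966, 0.258, 0.447], [1.0, -0.002, -0.0, 0.28], [0.0, 0.258, -0.966, 0.324], [0.0, 0.0, 0.0, 1.0]] [280.62610477 190.40659816]
```

View pics/w1.png

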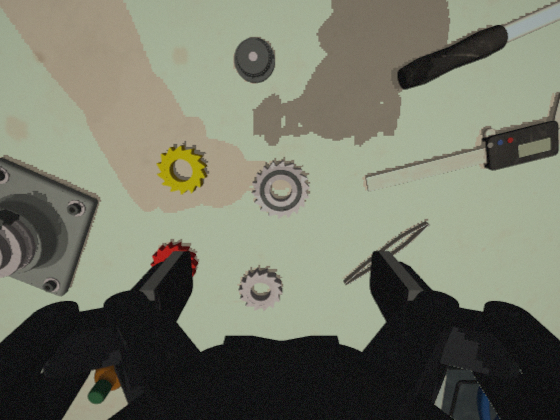

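The wrist view shows the big cutter at about (281,188), the small cutter at (261,287), the cap top at (253,57) and the yellow and red decoys at left. I'll refine these from their contours.

```bash
cat >> h.py <<'E'
def fit(im,K,P,uv,r,z,thr=18):
    u,v=map(int,uv); c=im[max(v-r,0):v+r,u-r:u+r]; lab=cv2.cvtColor(c,cv2.COLOR_BGR2LAB).astype(int)
    # background is greenish (a low); steel is neutral
    a=lab[:,:,1]-128; L=lab[:,:,0]
    b=np.median(np.r_[lab[0],lab[-1],lab[:,0],lab[:,-1]],0)
    m=(np.abs(lab-b)*[.5,2,2]).sum(2)>thr
    m=cv2.morphologyEx(m.astype(np.uint8),cv2.MORPH_OPEN,np.ones((3,3)))
    k=max(cv2.findContours(m,cv2.RETR_EXTERNAL,cv2.CHAIN_APPROX_NONE)[0],key=cv2.contourArea)
    k=cv2.convexHull(k); e=cv2.fitEllipse(k); x,y=e[0][0]+u-r,e[0][1]+max(v-r,0)
    return (round(x,1),round(y,1)),np.round(e[1],1),ray(K,P,(x,y),z).round(4)
E
python3 - <<'E'
from h import *
im=cv2.imread('pics/w1.png'); _,K,P=snap('wrist')
for n,uv,r,z in [('big',(281,188),40,.01),('small',(261,287),33,.01),('cap',(254,60),32,.012),('yel',(182,168),34,.01)]:
    for t in (14,22,30): print(n,t,*fit(im,K,P,uv,r,z,t))
for uv in [(281,188),(261,287)]: print(ray(K,P,uv,.012).round(4))
print('cap top',ray(K,P,(253,57),.022).round(4))
E
```

```text
big 14 (271.7, 181.6) [62.5 81.8] [0.5034 0.2713 0.01  ]
big 22 (271.6, 181.3) [62.2 81.1] [0.5031 0.2712 0.01  ]
big 30 (280.4, 187.4) [57.2 58.9] [0.5097 0.2807 0.01  ]
small 14 (260.4, 287.8) [44. 46.] [0.6305 0.2569 0.01  ]
small 22 (260.6, 287.7) [43.5 45.4] [0.6304 0.2571 0.01  ]
small 30 (260.7, 287.5) [42.5 45.3] [0.6301 0.2573 0.01  ]
cap 14 (254.0, 59.7) [43.3 47.2] [0.3843 0.2554 0.012 ]
cap 22 (254.3, 59.5) [42.6 46.9] [0.3842 0.2557 0.012 ]
cap 30 (254.4, 59.3) [42.3 46.8] [0.3841 0.2558 0.012 ]
yel 14 (182.1, 168.2) [51.4 52.4] [0.4889 0.1766 0.01  ]
yel 22 (182.2, 168.1) [51.4 52.6] [0.4889 0.1767 0.01  ]
yel 30 (181.9, 168.2) [51.4 51.5] [0.489  0.1763 0.01  ]
[0.51   0.2813 0.012 ]
[0.6283 0.2578 0.012 ]
cap top [0.3841 0.2553 0.022 ]
```

Call:
send_rows --moves '[[[30,0.0034,0.0015,0.04,0,0,0],[30,0,0,0.045,0,0,0],[30,0,0,0.045,0,0,0],[30,0,0,0.02,0,0,0],[30,0,0,0,0,0,0]]]'

```text
clock: 2.15
ee_pos: [0.5054, 0.2823, 0.0469]
tool_rot: [-0.004, -0.001, 1.0, -0.001]
contact_force: [-0.5, -0.2, 0.9]
grip_width: 0.0753
grasp_force: 0.0
```

Call:
send_rows --moves '[[[30,0,0,0,0,0,0],[30,0,0,0.01,0,0,0],[30,0,0,0.007,0,0,0],[30,0,0,0,0,0,0],[30,0,0,0,0,0,0]]]'

```text
clock: 2.65
ee_pos: [0.51, 0.2823, 0.0336]
tool_rot: [0.0, -0.0, 1.0, 0.0]
contact_force: [-0.2, -0.3, 0.1]
grip_width: 0.0752
grasp_force: 0.0
```

```bash
python3 - <<'E'
from h import *
s=env.observe(); print(s['clock'],s['ee_pos'],s['contact_force'],s['grip_width'])
im,K,P=snap('wrist','w2.png'); print(proj(K,P,[.51,.281,.012]), proj(K,P,[.51,.281+.035,.0]))
E
```

```text
2.65 [0.50996571 0.28233279 0.03355221] [-0.16937347 -0.28070561  0.12999918] 0.07518388681619806
[277.63238345 255.47883116] [339.14893715 246.64462261]
```

View pics/w2.png

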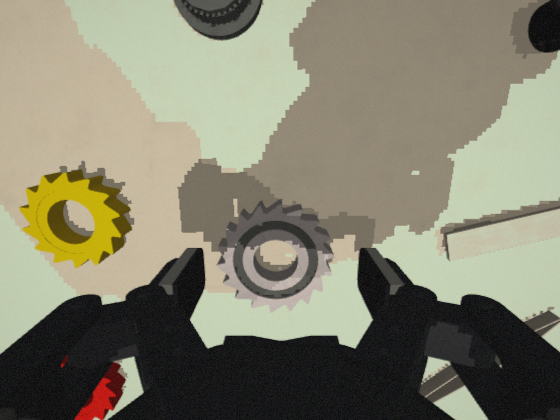

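The cutter is centred between the open fingers at (275,255), and the tips stand about 8 mm ahead of the TCP at this opening. I'll lower and grip.

Call:
send_rows --moves '[[[30,0,-0.002,0.01,0,0,0],[30,0,0,0.008,0,0,0],[30,0,0,0,0,0,0],[50,0,0,0,0,0,0],[50,0,0,0,0,0,0]]]'

```text
clock: 3.2
ee_pos: [0.51, 0.2803, 0.0153]
tool_rot: [0.0, -0.0, 1.0, 0.0]
contact_force: [0.9, 0.5, 1.2]
grip_width: 0.0684
grasp_force: 0.0
```

Call:
send_rows --moves '[[[90,0,0,0,0,0,0],[90,0,0,0,0,0,0],[90,0,0,0,0,0,0],[90,0,0,0,0,0,0]]]'

```text
clock: 3.6
ee_pos: [0.5105, 0.2805, 0.0163]
tool_rot: [0.001, -0.0, 1.0, 0.0]
contact_force: [-0.7, -0.2, 5.7]
grip_width: 0.0608
grasp_force: 65.6
```

Call:
send_rows --moves '[[[120,0,0,-0.01,0,0,0],[120,0,0,-0.03,0,0,0],[120,0,0,-0.045,0,0,0],[120,0,0,-0.05,0,0,0],[120,0,0,-0.05,0,0,0]]]'

```text
clock: 4.1
ee_pos: [0.5089, 0.28, 0.2018]
tool_rot: [-0.001, -0.0, 1.0, -0.0]
contact_force: [0.6, 0.4, -1.3]
grip_width: 0.0606
grasp_force: 65.8
```

Call:
send_rows --moves '[[[120,-0.012,-0.025,0,0,0,0],[120,-0.012,-0.035,0,0,0,0],[120,-0.012,-0.04,0,0,0,0],[120,-0.012,-0.04,0,0,0,0],[120,-0.012,-0.04,0,0,0,0]]]'

```text
clock: 4.6
ee_pos: [0.5697, 0.099, 0.2004]
tool_rot: [-0.0, -0.0, 1.0, 0.0]
contact_force: [1.0, -0.1, -1.4]
grip_width: 0.0604
grasp_force: 65.8
```

Call:
send_rows --moves '[[[120,-0.012,-0.04,0,0,0,0],[120,-0.012,-0.035,0,0,0,0],[120,-0.006,-0.025,0,0,0,0],[120,0,0,0,0,0,0],[120,0,0,0,0,0,0]]]'

```text
clock: 5.1
ee_pos: [0.5995, 0.0, 0.2001]
tool_rot: [-0.0, 0.001, 1.0, 0.0]
contact_force: [0.2, 0.1, -1.1]
grip_width: 0.0611
grasp_force: 65.8
```

```bash
python3 - <<'E'
from h import *
s=env.observe(); print(s['clock'],s['ee_pos'],s['tool_rot'],s['grip_width'])
im,K,P=snap('wrist','w3.png'); e=s['ee_pos'];print(proj(K,P,[.558,.0,.122]), proj(K,P,e+[0,0,-.004]))
np.savez('w3',K=K,P=P,e=e)
E
```

```text
5.1 [5.99482451e-01 2.98098279e-05 2.00072031e-01] [-4.98649055e-04  5.48153673e-04  9.99999648e-01  3.94372897e-04] 0.061119815848790726
[280.05472165 164.26237985] [280.07153278 270.96001344]
```

View pics/w3.png

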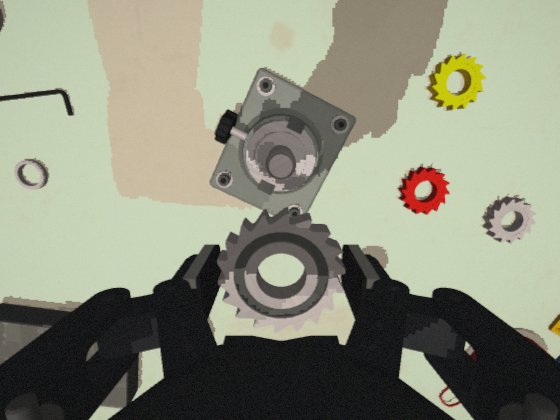

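The cutter is held level with its bore at about (282,270), and the arbor tip is at about (281,163). I'll measure both centres.

```bash
python3 - <<'E'
from h import *
im=cv2.imread('pics/w3.png'); z=np.load('w3.npz')
a=cv2.resize(im[125:205,240:320],None,fx=5,fy=5,interpolation=cv2.INTER_CUBIC); b=cv2.resize(im[230:310,240:320],None,fx=5,fy=5,interpolation=cv2.INTER_CUBIC)
cv2.imwrite('pics/c3.png',cv2.convertScaleAbs(np.hstack([a,b]),alpha=1.4))
# foot corners holes
for uv in [(266,86),(341,125),(224,180),(295,213)]: print(ray(z['K'],z['P'],uv,.014).round(4))
E
```

```text
[ 0.495  -0.0137  0.014 ]
[0.5318 0.0613 0.014 ]
[ 0.5877 -0.0594  0.014 ]
[0.6241 0.016  0.014 ]
```

View pics/c3.png

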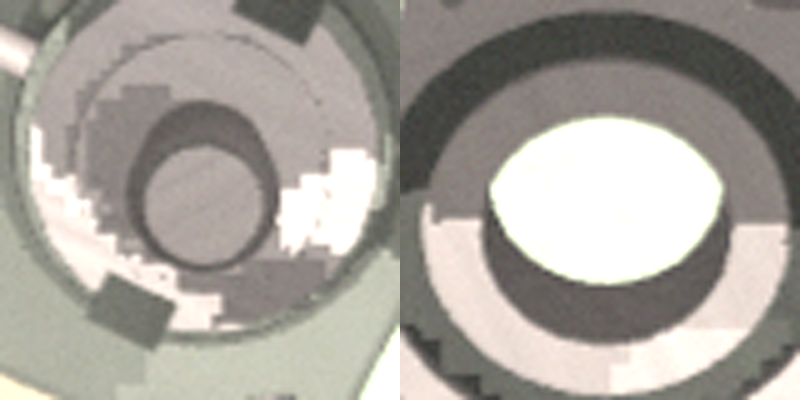

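```bash
python3 - <<'E'
from h import *
z=np.load('w3.npz');K,P,e=z['K'],z['P'],z['e']
for uv,h in [((280.8,165.8),.122),((281.4,275.8),.1958),((281.4,275.8),.193),((281.4,275.8),.19)]:
    p=ray(K,P,uv,h); print(p.round(4),(np.linalg.inv(P)@np.r_[p,1])[2].round(4), (p-e).round(4))
E
```

```text
[5.59e-01 5.00e-04 1.22e-01] 0.202 [-0.0404  0.0005 -0.0781]
[0.6022 0.0007 0.1958] 0.1419 [ 0.0027  0.0006 -0.0043]
[0.6037 0.0007 0.193 ] 0.145 [ 0.0042  0.0006 -0.0071]
[0.6053 0.0007 0.19  ] 0.1483 [ 0.0058  0.0006 -0.0101]
```

Call:
send_rows --moves '[[[120,0.022,0,0,0,0,0],[120,0.0213,0,0,0,0,0],[120,0,0,0.03,0,0,0],[120,0,0,0.02,0,0,0],[120,0,0,0,0,0,0]]]'

```text
clock: 5.65
ee_pos: [0.5531, 0.0021, 0.1473]
tool_rot: [-0.003, -0.001, 1.0, 0.001]
contact_force: [0.2, 0.2, -2.8]
grip_width: 0.061
grasp_force: 65.8
```

Call:
send_rows --moves '[[[120,0,0,0.006,0,0,0],[120,0,0,0.006,0,0,0],[120,0,0,0,0,0,0]]]'

```text
clock: 5.95
ee_pos: [0.5568, 0.0006, 0.1384]
tool_rot: [0.0, -0.0, 1.0, 0.0]
contact_force: [-0.1, 0.6, -0.9]
grip_width: 0.0607
grasp_force: 65.8
```

```bash
python3 - <<'E'
from h import *
s=env.observe(); print(s['clock'],s['ee_pos'],s['tool_rot'],s['contact_force'],s['moment'])
im,K,P=snap('wrist'); cv2.imwrite('pics/w4.png',cv2.resize(im[200:340,200:360],None,fx=4,fy=4))
E
```

```text
5.95 [0.55678123 0.00060568 0.13835828] [ 5.55200760e-05 -3.13594783e-04  9.99999949e-01  2.57202394e-05] [-0.07924121  0.56434089 -0.87518802] [0.03807151 0.02343741 0.03003135]
```

View pics/w4.png

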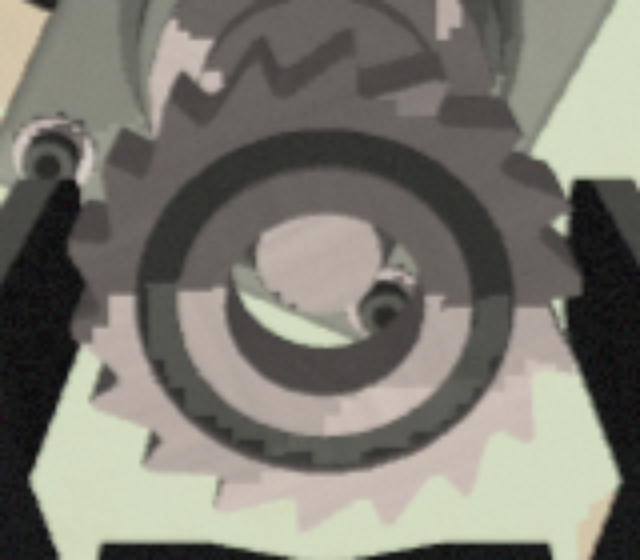

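The arbor top shows inside the bore at about (279.6,265.8), with the bore centre at (281.4,276). I'll compute the residual offset.

```bash
python3 - <<'E'
from h import *
im,K,P=snap('wrist'); e=env.observe()['ee_pos']
print(e,ray(K,P,(279.6,265.8),.122)-e, ray(K,P,(281.4,276),e[2]-.0043)-e,ray(K,P,(281.4,276),e[2]-.006)-e)
E
```

```text
[5.57080046e-01 3.70682640e-04 1.38822130e-01] [ 0.00343937 -0.00017821 -0.01682213] [ 0.00254834  0.00072624 -0.0043    ] [ 0.00346388  0.00073108 -0.006     ]
```

Call:
send_rows --moves '[[[120,0,-0.0009,0.005,0,0,0],[120,0,0,0.006,0,0,0],[120,0,0,0.006,0,0,0],[120,0,0,0.006,0,0,0],[120,0,0,0,0,0,0]]]'

```text
clock: 6.55
ee_pos: [0.5555, -0.0005, 0.1139]
tool_rot: [-0.001, -0.0, 1.0, 0.0]
contact_force: [-0.2, 0.7, -2.5]
grip_width: 0.0607
grasp_force: 65.8
```

```bash
python3 -c "
from h import *
s=env.observe(); print(s['ee_pos'],s['contact_force'],s['moment'],s['tool_rot'])"
```

```text
[ 5.55539714e-01 -4.84088888e-04  1.13872549e-01] [-0.20730057  0.69039943 -2.46010684] [-0.01028491  0.02546591  0.01545087] [-1.29092763e-03 -7.40120534e-05  9.99999154e-01  1.40548579e-04]
```

Call:
send_rows --moves '[[[120,0,0,0.006,0,0,0],[120,0,0,0.006,0,0,0],[120,0,0,0.006,0,0,0],[120,0,0,0.004,0,0,0],[120,0,0,0,0,0,0]]]'

```text
clock: 7.05
ee_pos: [0.5559, -0.0005, 0.0924]
tool_rot: [-0.001, -0.0, 1.0, 0.0]
contact_force: [0.1, 0.5, -2.4]
grip_width: 0.0606
grasp_force: 65.8
```

Call:
send_rows --moves '[[[120,0,0,0.002,0,0,0],[120,0,0,0.002,0,0,0],[120,0,0,0,0,0,0]]]'

```text
clock: 7.35
ee_pos: [0.5566, -0.0006, 0.0892]
tool_rot: [-0.0, -0.0, 1.0, 0.0]
contact_force: [-0.0, 0.4, -0.7]
grip_width: 0.061
grasp_force: 65.8
```

Call:
send_rows --moves '[[[120,0,0,0.0015,0,0,0],[120,0,0,0.001,0,0,0],[120,0,0,0,0,0,0]]]'

```text
clock: 7.65
ee_pos: [0.5565, -0.0006, 0.0867]
tool_rot: [-0.0, -0.0, 1.0, -0.0]
contact_force: [0.1, 0.2, -2.4]
grip_width: 0.0605
grasp_force: 65.8
```

Call:
send_rows --moves '[[[120,0,0,0.001,0,0,0],[120,0,0,0,0,0,0],[120,0,0,0,0,0,0]]]'

```text
clock: 7.95
ee_pos: [0.5568, -0.0006, 0.0863]
tool_rot: [0.0, -0.0, 1.0, -0.0]
contact_force: [-1.4, 0.5, 3.4]
grip_width: 0.0613
grasp_force: 66.3
```

Call:
send_rows --moves '[[[120,0,0,0.0008,0,0,0],[120,0,0,0,0,0,0],[120,0,0,0,0,0,0]]]'

```text
clock: 8.25
ee_pos: [0.5568, -0.0006, 0.0863]
tool_rot: [0.0, -0.0, 1.0, -0.0]
contact_force: [-3.3, 0.5, 8.5]
grip_width: 0.0606
grasp_force: 66.9
```

Call:
send_rows --moves '[[[60,0,0,0,0,0,0],[30,0,0,0,0,0,0],[10,0,0,0,0,0,0],[0,0,0,0,0,0,0],[0,0,0,0,0,0,0]]]'

```text
clock: 8.75
ee_pos: [0.5566, -0.0006, 0.0848]
tool_rot: [-0.0, -0.0, 1.0, 0.0]
contact_force: [0.1, 0.8, -0.2]
grip_width: 0.0854
grasp_force: 0.0
```

Call:
send_rows --moves '[[[0,0,0,-0.02,0,0,0],[0,0,0,-0.04,0,0,0],[0,0,0,-0.05,0,0,0],[0,0.018,-0.04,0,0,0,0],[0,0.018,-0.04,0,0,0,0]]]'

```text
clock: 9.25
ee_pos: [0.5225, -0.0812, 0.1976]
tool_rot: [0.003, -0.002, 1.0, -0.001]
contact_force: [0.1, -0.1, 0.1]
grip_width: 0.0854
grasp_force: 0.0
```

Call:
send_rows --moves '[[[0,0.018,-0.04,0,0,0,0],[0,0.018,-0.04,0,0,0,0],[0,0.018,-0.04,0,0,0,0],[0,0.018,-0.04,0,0,0,0],[0,0.018,-0.04,0,0,0,0]]]'

```text
clock: 9.75
ee_pos: [0.4297, -0.2821, 0.1951]
tool_rot: [0.0, -0.0, 1.0, -0.0]
contact_force: [0.6, -0.4, 0.1]
grip_width: 0.0852
grasp_force: 0.0
```

Call:
send_rows --moves '[[[0,0,0,0,0,0,0],[0,0,0,0,0,0,0]]]'

```text
clock: 9.95
ee_pos: [0.4302, -0.2813, 0.1949]
tool_rot: [0.0, 0.001, 1.0, 0.0]
contact_force: [-0.7, 0.4, 0.4]
grip_width: 0.0854
grasp_force: 0.0
```

```bash
python3 - <<'E'
from h import *
s=env.observe(); print(s['clock'],s['ee_pos'],s['tool_rot'])
im,K,P=snap('wrist','w5.png'); uv=proj(K,P,[.43,-.279,.016]); print(uv,ray(K,P,uv,.016))
E
```

```text
9.95 [ 0.43021036 -0.28131386  0.19490799] [3.20661508e-05 1.14097549e-03 9.99999306e-01 2.92963274e-04]
[282.52342296 191.91311387] [ 0.43  -0.279  0.016]
```

View pics/w5.png

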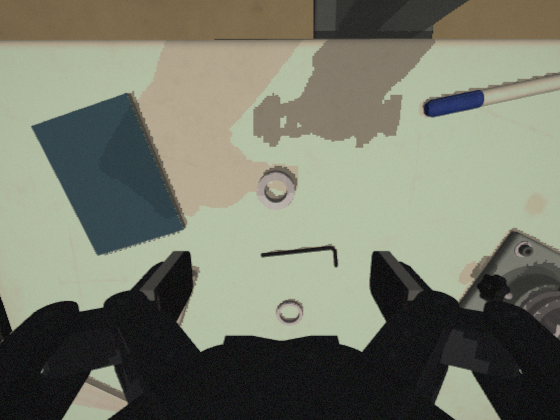

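The wrist view shows the collar at about (276,190), clear of the hex key at (300,252) and the shim at (289,311).

```bash
python3 - <<'E'
from h import *
im=cv2.imread('pics/w5.png'); _,K,P=snap('wrist'); e=env.observe()['ee_pos']
c=im[160:220,246:306]; lab=cv2.cvtColor(c,cv2.COLOR_BGR2LAB).astype(int)
m=((lab[:,:,0]>140)&(abs(lab[:,:,1]-128)<8)&(lab[:,:,2]<133)).astype(np.uint8)
for r in m[8:54:2]: print(''.join('.#'[x] for x in r))
k=max(cv2.findContours(m,cv2.RETR_EXTERNAL,cv2.CHAIN_APPROX_NONE)[0],key=cv2.contourArea); E=cv2.fitEllipse(cv2.convexHull(k)); print(E)
print(e,ray(K,P,(E[0][0]+246,E[0][1]+160),.016)-e)
E
```

```text
............................................................
............................................................
............................................................
........................###.###.#.####......................
..................####....###.#.....#.##....................
.................######.####..####..#..#.##.................
...............###.#####............###...##................
..............##..#.#...................#.####..............
.............####........................##.###.............
.............##.###......................##.####............
............#..##.#........................##.##............
..........................................#######...........
............###............................##.#.............
............#.#..#.......................###.###............
.............###.###....................#..#####............
.............####.###.....................##.##.............
..............###.#####..............##.#.#.................
..................#..###.##......#.#..##..#.................
...................#####.#.###..####...#....................
....................####..##..###.#####.....................
...........................##......#........................
............................................................
............................................................
((30.157699584960938, 29.17601203918457), (32.64073944091797, 36.35953903198242), 116.3598861694336)
[ 0.43077621 -0.27984131  0.19482873] [-0.00345327 -0.00482445 -0.17882873]
```

Call:
send_rows --moves '[[[80,0.003,-0.0047,0.04,0,0,0],[80,0,0,0.045,0,0,0],[80,0,0,0.04,0,0,0],[80,0,0,0,0,0,0],[80,0,0,0,0,0,0]]]'

```text
clock: 10.55
ee_pos: [0.4278, -0.2838, 0.0699]
tool_rot: [-0.001, -0.001, 1.0, 0.001]
contact_force: [0.6, -0.6, -0.4]
grip_width: 0.0587
grasp_force: 0.0
```

```bash
python3 - <<'E'
from h import *
s=env.observe(); print(s['clock'],s['ee_pos'],s['grip_width'])
im,K,P=snap('wrist','w6.png'); print(proj(K,P,[.4275,-.2853,.016])); np.savez('w6',K=K,P=P,e=s['ee_pos'])
E
```

```text
10.55 [ 0.42775957 -0.28383271  0.06993045] 0.05872318743929932
[277.79936884 233.82661142]
```

View pics/w6.png

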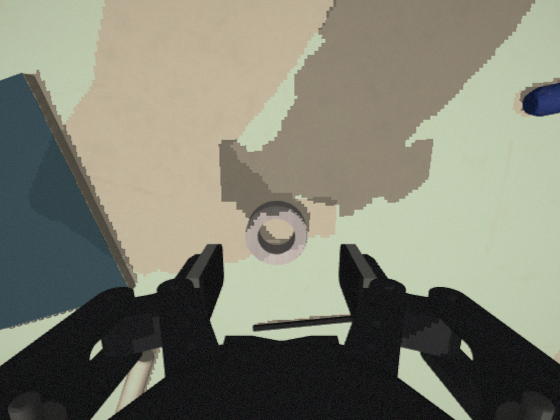

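The collar sits between the fingers at (277,235) as predicted. I'll lower and grip.

Call:
send_rows --moves '[[[80,-0.0005,0,0.025,0,0,0],[80,0,0,0.018,0,0,0],[80,0,0,0.006,0,0,0],[80,0,0,0,0,0,0],[110,0,0,0,0,0,0]]]'

```text
clock: 11.1
ee_pos: [0.4296, -0.2863, 0.0228]
tool_rot: [0.001, -0.0, 1.0, -0.001]
contact_force: [-0.9, -0.9, 0.3]
grip_width: 0.0487
grasp_force: 0.0
```

Call:
send_rows --moves '[[[150,0,0,0,0,0,0],[180,0,0,0,0,0,0],[180,0,0,0,0,0,0],[180,0,0,0,0,0,0]]]'

```text
clock: 11.5
ee_pos: [0.4295, -0.2864, 0.0232]
tool_rot: [0.001, -0.0, 1.0, -0.001]
contact_force: [-1.4, 0.4, 6.5]
grip_width: 0.0381
grasp_force: 59.8
```

Call:
send_rows --moves '[[[180,0,0,-0.01,0,0,0],[180,0,0,-0.03,0,0,0],[180,0,0,-0.045,0,0,0],[180,0,0,-0.05,0,0,0],[180,0,0,-0.045,0,0,0]]]'

```text
clock: 12.0
ee_pos: [0.4281, -0.2852, 0.2041]
tool_rot: [0.001, -0.0, 1.0, -0.0]
contact_force: [2.1, -1.3, -1.2]
grip_width: 0.0379
grasp_force: 60.6
```

Call:
send_rows --moves '[[[180,-0.021,0.035,0,0,0,0],[180,-0.021,0.035,0,0,0,0],[180,-0.021,0.036,0,0,0,0],[180,-0.021,0.036,0,0,0,0],[180,-0.021,0.036,0,0,0,0]]]'

```text
clock: 12.5
ee_pos: [0.5337, -0.1058, 0.2021]
tool_rot: [0.001, 0.0, 1.0, -0.0]
contact_force: [-0.3, -0.2, -2.1]
grip_width: 0.0377
grasp_force: 60.6
```

Call:
send_rows --moves '[[[180,-0.021,0.036,0,0,0,0],[180,-0.021,0.036,0,0,0,0],[180,-0.021,0.036,0,0,0,0],[180,0,0,0,0,0,0],[180,0,0,0,0,0,0]]]'

```text
clock: 13.0
ee_pos: [0.5961, 0.0016, 0.2015]
tool_rot: [-0.0, -0.001, 1.0, -0.0]
contact_force: [0.2, -0.3, -0.8]
grip_width: 0.0377
grasp_force: 60.7
```

```bash
python3 - <<'E'
from h import *
s=env.observe(); e=s['ee_pos'];print(s['clock'],e,s['grip_width'],s['tool_rot'])
im,K,P=snap('wrist','w7.png'); np.savez('w7',K=K,P=P,e=e)
p=proj(K,P,e+[.002,0,-.0072]); q=proj(K,P,[.559,0,.122]); print(p,q)
f=lambda c:cv2.resize(im[int(c[1])-40:int(c[1])+40,240:320],None,fx=5,fy=5,interpolation=cv2.INTER_CUBIC)
cv2.imwrite('pics/c7.png',cv2.convertScaleAbs(np.hstack([f(q),f(p)]),alpha=1.4))
E
```

```text
13.0 [0.59611191 0.00155234 0.20153986] 0.03767717944056733 [-3.26636249e-05 -1.12856039e-03  9.99999331e-01 -2.51794352e-04]
[280.08917422 271.59263929] [278.1829738  170.26163254]
```

View pics/c7.png

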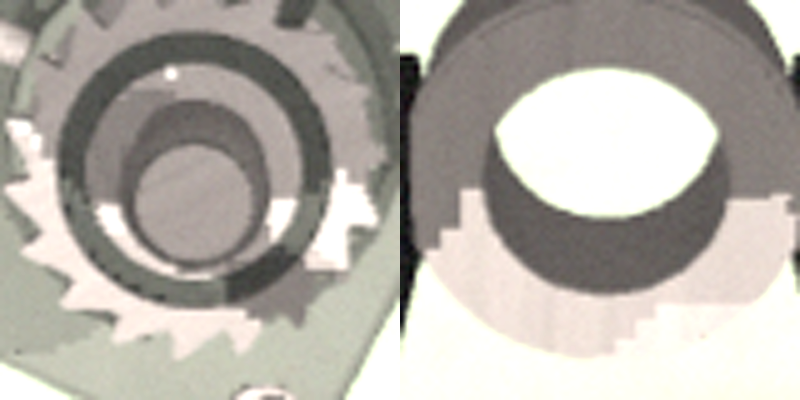

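The big cutter is seated flat and round the arbor, whose top is at (278.8,170.8). The held collar's bore is at (281.2,267.2).

```bash
python3 - <<'E'
from h import *
z=np.load('w7.npz');K,P,e=z['K'],z['P'],z['e']
a=ray(K,P,(278.8,170.8),.122)
for h in (.0072,.0085): print((a-ray(K,P,(281.2,267.2),e[2]-h))[:2].round(4),(ray(K,P,(281.2,267.2),e[2]-h)-e).round(4),a.round(4))
E
```

```text
[-0.0364 -0.0017] [-0.0003  0.0005 -0.0072] [5.594e-01 4.000e-04 1.220e-01]
[-0.037  -0.0017] [ 0.0003  0.0005 -0.0085] [5.594e-01 4.000e-04 1.220e-01]
```

Call:
send_rows --moves '[[[180,0.018,-0.0006,0,0,0,0],[180,0.0185,-0.0006,0,0,0,0],[180,0,0,0.03,0,0,0],[180,0,0,0.015,0,0,0],[180,0,0,0,0,0,0]]]'

```text
clock: 13.55
ee_pos: [0.5564, -0.0016, 0.1538]
tool_rot: [-0.003, 0.001, 1.0, 0.0]
contact_force: [-0.8, 1.5, -1.2]
grip_width: 0.0377
grasp_force: 60.7
```

Call:
send_rows --moves '[[[180,0,0,0.005,0,0,0],[180,0,0,0,0,0,0],[180,0,0,0,0,0,0]]]'

```text
clock: 13.85
ee_pos: [0.5603, -0.0009, 0.152]
tool_rot: [0.001, 0.0, 1.0, -0.0]
contact_force: [0.1, 0.7, 0.0]
grip_width: 0.0374
grasp_force: 60.7
```

```bash
cat > g.py <<'E'
from h import *
s=env.observe(); e=s['ee_pos'];print(s['clock'],e,s['contact_force'])
im,K,P=snap('wrist','w8.png'); np.savez('w8',K=K,P=P,e=e)
# arbor tip disc inside bore: print ascii of the brightness
g=cv2.cvtColor(im,cv2.COLOR_BGR2GRAY)[240:300,250:312]
for r in g[::2]: print(''.join(' .:-=+*#%@'[min(9,int(x)//20)] for x in r))
E
python3 g.py
```

```text
13.85 [ 0.56028214 -0.00085455  0.15195586] [0.05951727 0.66555759 0.03336443]
=====+=====+=+=+==========+=++==+=====+===+=+================-
+===+======+==++===========+=+==+=====+==+=====++=============
=============+=++========+++++**++++++=+====+=======+=========
======+======++=++==+##%@%%%%%%%%%%%%%%#**++=====+============
===++==========+===+%@%%%%%%%%%%%%%%%%%%%%%%#++++=============
===========+=+==--==#%%%%%%%%%%%%%%%%%%%%%%%%%*==++===========
===========+#@@%*=======#%%%%%%%%%%%%%%%%%%%%*+#@%*+=======+==
==+======+*@@@@@@@@%*+==#%%%%%#%%%%%%%%%%%%%%@@@@@@#+=========
=========*%@%@@@@@@@@%*+=======#%%%%%%%%%%%@@@@@@@@%#+========
==+======++***%@@@@@@@@@#*++===#%%*===+*#@@@@@@@@@@%*==+======
========--***%@@@@@@@@@@@@@@%##***###%@@@@@@@@@*-=+++--=======
=======---+%@@@@@@%%######%@@@@@@@@%#+%@@@@@@@*-:::----=======
==+===-----=%@@@@%########%@@@@@%####*%@#%@@%*=====-----======
=======------+@@@@@@@%#***%@@%#######*%@#=*+=::::-------====+=
=+**++=--------#@@@@@@@@@@%##*#######+%@#+==:::---------======
=#%%%%*=---------+%@@@@@@@@@@@%#***####%@#+=-----------=#%%%%%
=#%%%%#+-----
[... 168 characters left out ...]
%%%%%%%
%%%%%%%%%#=-----------------------------------------=#%%%%%%%%
%%%%%%%%%%#+--------------------------------------=*#%%%%%%%%%
%%%%%%%%%%%%#+-----------------------------------+#%%%%%%%%%%%
%%%%%%%%%%%%%%#+=-----------------------------=*#%%%%%%%%%%%%%
%%%%%%%%%%%%%%%%%#+=----------------------==*%%%%%%%%%%%%%%%%%
%%%%%%%%%%%%%%%%%%%%#*++==----------===+*#%%%%%%%%%%%%%%%%%%%%
@%%%%%%%%%%%%%%%%%%%%%%%%%%%%#####%%%%%%%%%%%%%%%%%%%%%%%%%%%%
@@@%%%%%%%%%%%%%%%%%%%%%%%%%%%%%%%%%%%%@@@@@@@@@@@@@@@@@@@@@@@
@@@@@%%%%%%%%%%%%%%%%%%%%%%%%%%%%%%%%%%@@@@@@@@@@@@@@@@@@@@@@@
@@@@@@@@%%%%%%%%%%%%%%%%%%%%%%%%%%%@@@@@@@@@@@@@@@@@@@@@@@@@@@
@@@@@@@@@@@@%%%%%%%%%%%%%%%%%%%%%%%@@@@@@@@@@@@@@@@@@@@@@@@@@@
```

```bash
python3 - <<'E'
from h import *
z=np.load('w8.npz');K,P,e=z['K'],z['P'],z['e']
a=ray(K,P,(281.6,245),.122); b=ray(K,P,(281.2,267.4),e[2]-.008);print(a,b,a-b)
E
```

```text
[ 5.57857332e-01 -6.34478358e-05  1.22000000e-01] [ 5.60460166e-01 -3.17392944e-04  1.43955860e-01] [-0.00260283  0.00025395 -0.02195586]
```

Call:
send_rows --moves '[[[180,0.0012,0.0003,0.006,0,0,0],[180,0,0,0.006,0,0,0],[180,0,0,0,0,0,0]]]'

```text
clock: 14.2
ee_pos: [0.5574, 0.0, 0.1377]
tool_rot: [-0.001, -0.0, 1.0, 0.0]
contact_force: [-0.1, 0.2, -0.6]
grip_width: 0.0378
grasp_force: 60.7
```

Call:
send_rows --moves '[[[180,0,0,0.003,0,0,0],[180,0,0,0.003,0,0,0],[180,0,0,0.003,0,0,0],[180,0,0,0,0,0,0]]]'

```text
clock: 14.6
ee_pos: [0.5583, -0.0002, 0.1295]
tool_rot: [-0.0, -0.0, 1.0, 0.0]
contact_force: [0.6, 0.5, -0.9]
grip_width: 0.0377
grasp_force: 60.7
```

Call:
send_rows --moves '[[[180,0,0,0.006,0,0,0],[180,0,0,0.006,0,0,0],[180,0,0,0.006,0,0,0],[180,0,0,0.003,0,0,0],[180,0,0,0,0,0,0]]]'

```text
clock: 15.1
ee_pos: [0.5582, -0.0002, 0.1084]
tool_rot: [-0.0, -0.0, 1.0, 0.0]
contact_force: [0.2, -0.4, -1.0]
grip_width: 0.0379
grasp_force: 60.7
```

Call:
send_rows --moves '[[[180,0,0,0.0015,0,0,0],[180,0,0,0,0,0,0],[180,0,0,0.001,0,0,0],[180,0,0,0,0,0,0]]]'

```text
clock: 15.5
ee_pos: [0.5583, -0.0001, 0.1065]
tool_rot: [-0.0, -0.0, 1.0, 0.0]
contact_force: [0.2, 0.0, -2.2]
grip_width: 0.038
grasp_force: 60.7
```

Call:
send_rows --moves '[[[180,0,0,0.001,0,0,0],[180,0,0,0,0,0,0],[180,0,0,0.0006,0,0,0],[180,0,0,0,0,0,0]]]'

```text
clock: 15.9
ee_pos: [0.5584, -0.0002, 0.1053]
tool_rot: [0.0, -0.0, 1.0, -0.0]
contact_force: [-0.9, -0.3, 2.0]
grip_width: 0.0379
grasp_force: 61.0
```

Call:
send_rows --moves '[[[180,0,0,0.0006,0,0,0],[180,0,0,0,0,0,0],[180,0,0,0,0,0,0]]]'

```text
clock: 16.2
ee_pos: [0.5584, -0.0002, 0.1052]
tool_rot: [0.0, -0.0, 1.0, -0.0]
contact_force: [-3.7, 0.3, 5.4]
grip_width: 0.0377
grasp_force: 61.4
```

Call:
send_rows --moves '[[[140,0,0,0,0,0,0],[100,0,0,0,0,0,0],[50,0,0,0,0,0,0],[0,0,0,0,0,0,0],[0,0,0,0,0,0,0]]]'

```text
clock: 16.7
ee_pos: [0.5584, -0.0002, 0.1041]
tool_rot: [-0.0, -0.0, 1.0, 0.0]
contact_force: [-0.0, 1.0, 0.3]
grip_width: 0.0858
grasp_force: 0.0
```

Call:
send_rows --moves '[[[0,0,0,-0.02,0,0,0],[0,0,0,-0.035,0,0,0],[0,0,0,-0.04,0,0,0],[0,-0.01,0.0368,0,0,0,0],[0,-0.01,0.0368,0,0,0,0]]]'

```text
clock: 17.2
ee_pos: [0.5802, 0.0735, 0.2016]
tool_rot: [0.002, 0.001, 1.0, 0.0]
contact_force: [1.0, -0.4, 0.2]
grip_width: 0.0854
grasp_force: 0.0
```

Call:
send_rows --moves '[[[0,-0.01,0.0368,0,0,0,0],[0,-0.01,0.0368,0,0,0,0],[0,-0.01,0.0368,0,0,0,0],[0,-0.01,0.0368,0.02,0,0,0],[0,-0.01,0.0368,0.04,0,0,0]]]'

```text
clock: 17.7
ee_pos: [0.6308, 0.2567, 0.146]
tool_rot: [0.004, -0.0, 1.0, 0.001]
contact_force: [1.0, -0.1, 0.0]
grip_width: 0.0856
grasp_force: 0.0
```

Call:
send_rows --moves '[[[50,0,0,0.045,0,0,0],[50,0,0,0.03,0,0,0],[50,0,0,0,0,0,0],[50,0,0,0,0,0,0],[50,0,0,0,0,0,0]]]'

```text
clock: 18.2
ee_pos: [0.6294, 0.2543, 0.0707]
tool_rot: [0.002, 0.0, 1.0, 0.001]
contact_force: [0.2, 0.3, 0.1]
grip_width: 0.0691
grasp_force: 0.0
```

```bash
python3 - <<'E'
from h import *
s=env.observe(); e=s['ee_pos'];print(s['clock'],e,s['tool_rot'],s['grip_width'])
im,K,P=snap('wrist','w9.png'); np.savez('w9',K=K,P=P,e=e); print(proj(K,P,[.629,.2575,.012]))
E
```

```text
18.2 [0.62943453 0.25425761 0.07071346] [2.09411641e-03 7.99218808e-05 9.99997617e-01 6.11778538e-04] 0.06905717804842926
[285.10307535 230.53352059]
```

View pics/w9.png

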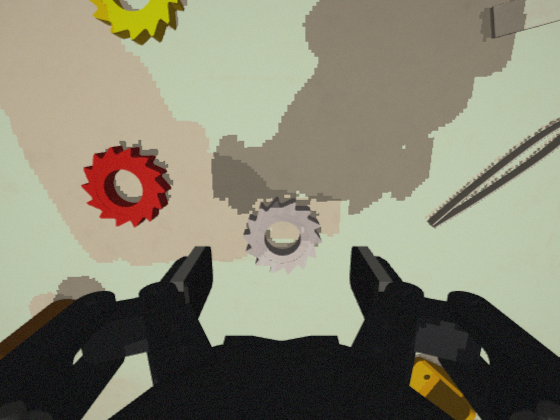

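The small steel cutter is at (283,234) between the fingers, about 2 mm further out than expected. The red decoy is at (126,186). I'll correct, lower and grip.

Call:
send_rows --moves '[[[50,-0.0015,-0.001,0.025,0,0,0],[50,0,0,0.017,0,0,0],[50,0,0,0.008,0,0,0],[60,0,0,0,0,0,0],[70,0,0,0,0,0,0]]]'

```text
clock: 18.75
ee_pos: [0.6291, 0.253, 0.0185]
tool_rot: [0.0, -0.0, 1.0, 0.0]
contact_force: [0.3, -0.1, -0.7]
grip_width: 0.0624
grasp_force: 0.0
```

Call:
send_rows --moves '[[[100,0,0,0,0,0,0],[130,0,0,0,0,0,0],[150,0,0,0,0,0,0],[150,0,0,0,0,0,0]]]'

```text
clock: 19.15
ee_pos: [0.63, 0.2534, 0.0199]
tool_rot: [0.001, -0.0, 1.0, 0.001]
contact_force: [-1.9, -1.0, 6.2]
grip_width: 0.0494
grasp_force: 62.0
```

Call:
send_rows --moves '[[[150,0,0,-0.01,0,0,0],[150,0,0,-0.03,0,0,0],[150,0,0,-0.045,0,0,0],[150,0,0,-0.05,0,0,0],[150,0,0,-0.045,0,0,0]]]'

```text
clock: 19.65
ee_pos: [0.6287, 0.2528, 0.2005]
tool_rot: [0.0, -0.0, 1.0, -0.0]
contact_force: [1.3, 0.5, -0.3]
grip_width: 0.0497
grasp_force: 62.4
```

Call:
send_rows --moves '[[[150,0.0047,-0.0362,0,0,0,0],[150,0.0047,-0.0362,0,0,0,0],[150,0.0047,-0.0362,0,0,0,0],[150,0.0047,-0.0362,0,0,0,0],[150,0.0047,-0.0362,0,0,0,0]]]'

```text
clock: 20.15
ee_pos: [0.6048, 0.0706, 0.1984]
tool_rot: [0.0, -0.0, 1.0, -0.0]
contact_force: [1.5, 0.4, -1.1]
grip_width: 0.0494
grasp_force: 62.4
```

Call:
send_rows --moves '[[[150,0.0047,-0.0362,0,0,0,0],[150,0.0047,-0.0362,0,0,0,0],[150,0,0,0,0,0,0],[150,0,0,0,0,0,0],[150,0,0,0,0,0,0]]]'

```text
clock: 20.65
ee_pos: [0.596, 0.0002, 0.1982]
tool_rot: [0.0, -0.0, 1.0, 0.0]
contact_force: [-0.3, 0.5, -0.2]
grip_width: 0.0494
grasp_force: 62.5
```

```bash
python3 - <<'E'
from h import *
s=env.observe(); e=s['ee_pos'];print(s['clock'],e,s['grip_width'],s['tool_rot'])
im,K,P=snap('wrist','w10.png'); np.savez('w10',K=K,P=P,e=e)
p=proj(K,P,e+[.002,0,-.0079]); q=proj(K,P,[.559,0,.122]); print(p,q)
f=lambda c:cv2.resize(im[int(c[1])-40:int(c[1])+40,240:320],None,fx=5,fy=5,interpolation=cv2.INTER_CUBIC)
cv2.imwrite('pics/c10.png',cv2.convertScaleAbs(np.hstack([f(q),f(p)]),alpha=1.4))
E
```

```text
20.65 [5.96046343e-01 2.05087358e-04 1.98238504e-01] 0.049371080446346464 [ 1.63218351e-05 -4.06105976e-04  9.99999899e-01  1.92548406e-04]
[280.0849111  270.91617172] [279.95192238 171.0496008 ]
```

View pics/c10.png

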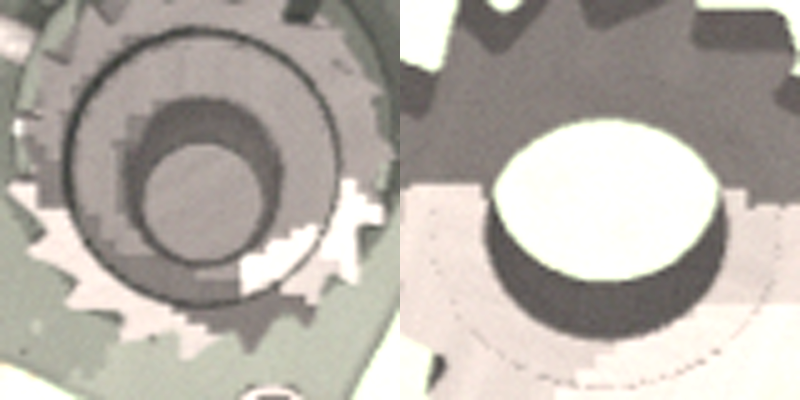

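The collar sits flat and concentric, and the arbor top is at (280.8,171.6). The held cutter's bore is at (281.2,275.8).

```bash
python3 - <<'E'
from h import *
z=np.load('w10.npz');K,P,e=z['K'],z['P'],z['e']
a=ray(K,P,(280.8,171.6),.122); b=ray(K,P,(281.2,275.8),e[2]-.0079); print(a-b,b-e,a)
E
```

```text
[-0.04131259 -0.00017909 -0.0683385 ] [ 0.00464002  0.00054861 -0.0079    ] [0.55937377 0.00057461 0.122     ]
```

Call:
send_rows --moves '[[[150,0.02,0,0,0,0,0],[150,0.0212,0,0,0,0,0],[150,0,0,0,0,0,0],[150,0,0,0.03,0,0,0],[150,0,0,0.015,0,0,0]]]'

```text
clock: 21.2
ee_pos: [0.5551, 0.0006, 0.1521]
tool_rot: [0.0, -0.001, 1.0, 0.0]
contact_force: [-1.3, 0.5, -1.0]
grip_width: 0.0496
grasp_force: 62.5
```

Call:
send_rows --moves '[[[150,0,0,0.004,0,0,0],[150,0,0,0,0,0,0],[150,0,0,0.004,0,0,0],[150,0,0,0.004,0,0,0],[150,0,0,0,0,0,0]]]'

```text
clock: 21.7
ee_pos: [0.555, -0.0005, 0.1412]
tool_rot: [0.0, -0.0, 1.0, -0.0]
contact_force: [-0.1, 0.6, -0.1]
grip_width: 0.0491
grasp_force: 62.5
```

Call:
send_rows --moves '[[[150,0,0,0.003,0,0,0],[150,0,0,0.003,0,0,0],[150,0,0,0,0,0,0]]]'

```text
clock: 22.0
ee_pos: [0.5545, -0.0005, 0.1347]
tool_rot: [-0.0, -0.0, 1.0, 0.0]
contact_force: [0.6, -0.0, -1.2]
grip_width: 0.0498
grasp_force: 62.5
```

Call:
send_rows --moves '[[[150,0,0,0.002,0,0,0],[150,0,0,0.002,0,0,0],[150,0,0,0,0,0,0]]]'

```text
clock: 22.3
ee_pos: [0.5546, -0.0005, 0.1308]
tool_rot: [-0.0, -0.0, 1.0, 0.0]
contact_force: [-0.3, -0.7, -1.3]
grip_width: 0.0494
grasp_force: 62.5
```

Call:
send_rows --moves '[[[150,0,0,0.002,0,0,0],[150,0,0,0.002,0,0,0],[150,0,0,0,0,0,0]]]'

```text
clock: 22.6
ee_pos: [0.5546, -0.0004, 0.1268]
tool_rot: [-0.0, -0.0, 1.0, 0.0]
contact_force: [-0.6, 0.2, -0.5]
grip_width: 0.0492
grasp_force: 62.5
```

Threaded onto the full diameter with no force. I'll continue down to the collar.

Call:
send_rows --moves '[[[150,0,0,0.003,0,0,0],[150,0,0,0.003,0,0,0],[150,0,0,0.001,0,0,0],[150,0,0,0,0,0,0]]]'

```text
clock: 23.0
ee_pos: [0.5546, -0.0005, 0.1198]
tool_rot: [-0.0, -0.0, 1.0, 0.0]
contact_force: [-0.1, 0.7, -0.9]
grip_width: 0.0494
grasp_force: 62.5
```

Call:
send_rows --moves '[[[150,0,0,0.001,0,0,0],[150,0,0,0,0,0,0],[150,0,0,0.0006,0,0,0],[150,0,0,0,0,0,0]]]'

```text
clock: 23.4
ee_pos: [0.5549, -0.0005, 0.1185]
tool_rot: [-0.0, -0.0, 1.0, -0.0]
contact_force: [0.3, 0.4, -1.1]
grip_width: 0.0495
grasp_force: 62.5
```

Call:
send_rows --moves '[[[150,0,0,0.0006,0,0,0],[150,0,0,0,0,0,0],[150,0,0,0,0,0,0]]]'

```text
clock: 23.7
ee_pos: [0.5549, -0.0005, 0.118]
tool_rot: [0.0, -0.0, 1.0, -0.0]
contact_force: [0.1, -0.9, -0.2]
grip_width: 0.0492
grasp_force: 62.5
```

Call:
send_rows --moves '[[[150,0,0,0.0008,0,0,0],[150,0,0,0,0,0,0],[150,0,0,0.0006,0,0,0],[150,0,0,0,0,0,0]]]'

```text
clock: 24.1
ee_pos: [0.555, -0.0005, 0.1179]
tool_rot: [0.0, -0.0, 1.0, -0.0]
contact_force: [-3.5, 0.3, 8.2]
grip_width: 0.0493
grasp_force: 63.5
```

Call:
send_rows --moves '[[[110,0,0,0,0,0,0],[70,0,0,0,0,0,0],[30,0,0,0,0,0,0],[0,0,0,0,0,0,0],[0,0,0,0,0,0,0]]]'

```text
clock: 24.6
ee_pos: [0.5548, -0.0005, 0.1162]
tool_rot: [-0.0, -0.0, 1.0, 0.0]
contact_force: [-0.1, 0.6, 0.4]
grip_width: 0.0854
grasp_force: 0.0
```

Call:
send_rows --moves '[[[0,0,0,-0.02,0,0,0],[0,0,0,-0.035,0,0,0],[0,0,0,-0.03,0,0,0],[0,0.0214,0.032,0,0,0,0],[0,0.0214,0.032,0,0,0,0]]]'

```text
clock: 25.1
ee_pos: [0.5133, 0.0636, 0.2031]
tool_rot: [0.002, 0.001, 1.0, 0.0]
contact_force: [0.8, -0.2, -0.7]
grip_width: 0.0852
grasp_force: 0.0
```

Call:
send_rows --moves '[[[0,0.0214,0.032,0,0,0,0],[0,0.0214,0.032,0,0,0,0],[0,0.0214,0.032,0,0,0,0],[0,0.0214,0.032,0,0,0,0],[0,0.0214,0.032,0,0,0,0]]]'

```text
clock: 25.6
ee_pos: [0.404, 0.2246, 0.2015]
tool_rot: [0.0, 0.0, 1.0, 0.0]
contact_force: [0.8, 0.7, 0.0]
grip_width: 0.0853
grasp_force: 0.0
```

Call:
send_rows --moves '[[[60,0.0214,0.032,0,0,0,0],[60,0,0,0.04,0,0,0],[60,0,0,0.04,0,0,0],[60,0,0,0.03,0,0,0],[60,0,0,0,0,0,0]]]'

```text
clock: 26.1
ee_pos: [0.3795, 0.2537, 0.0876]
tool_rot: [-0.004, -0.0, 1.0, -0.002]
contact_force: [-0.7, -0.4, -0.0]
grip_width: 0.0649
grasp_force: 0.0
```

Call:
send_rows --moves '[[[60,0,0,0,0,0,0],[60,0,0,0,0,0,0]]]'

```text
clock: 26.3
ee_pos: [0.3853, 0.2562, 0.0933]
tool_rot: [0.002, -0.0, 1.0, 0.001]
contact_force: [-0.1, -0.8, -0.2]
grip_width: 0.0654
grasp_force: 0.0
```

```bash
python3 - <<'E'
from h import *
s=env.observe(); e=s['ee_pos'];print(s['clock'],e,s['tool_rot'],s['grip_width'])
im,K,P=snap('wrist','w11.png'); np.savez('w11',K=K,P=P,e=e); p=proj(K,P,[.384,.2555,.022]);print(p)
g=cv2.cvtColor(im,cv2.COLOR_BGR2GRAY); u,v=p.astype(int)
for r in g[v-50:v+50:3,u-50:u+50:2]: print(''.join(' .:-=+*#%@'[min(9,int(x)//20)] for x in r))
E
```

```text
26.3 [0.38527892 0.25616942 0.09330856] [ 1.51849124e-03 -3.08630832e-06  9.99998579e-01  7.32099372e-04] 0.06542634987804152
[279.14783996 223.26234221]
++++++++++++++************************************
++++++++++++++++********************#*************
+++++++++++++++++***************####@%%@**********
**+++*+++++++++++***********####@@@@@@@@@@#*******
%%#**%*+++++++++++#%%%%%%%%%%@@@@@@@@@@@@@@@@#***#
%%%%%%*+++++++++=+#%%+===+=++***@@%%%%%%%%%@@@@@@@
%%%%%%%%+++++++++%*:::-----.:.-+++#%%%%%%%%%%%%%%@
%%%%%%%%%%*+++++-:--:::::::::::::=++%%%%%%%%%%%%%@
%%%%%%%%%%#***+:--=:::....::::::--:+#%%%%%%%%%%%%@
%%%%%%%%%%%%%#---::...::::::..::::--=%%%%%%%%%%%%@
%%%%%%%%%%%%%-=-:.::..:---::.:...::--+#%%%%%%%%%%@
%%%%%%%%%%%%=--::-:----=------:.:.::-=#%%%%%%%%%%@
%%%%%%%%%%%#---::-=-------------:-.:-=#%%%%%%%%%%@
%%%%%%%%%%%*--::-=-=----=----------.::#%%%%%%%%%%@
%%%%%%%%%%%+=:.---==---===--------::::#%%%%%%%%%%@
%%%%%%%%%%%+-:--==-----=++=-----------#%%%%%%%%%%@
%%%%%%%%%%%*-:-----=--#####=----------%@@%%%%%%%%@
%%%%%%%%%%%%=----=-=-=#####*---------+@@@@@@@@@@@@
%%%%%%%%%%%%*----==--=*####=-------:=@@@@@@@@@@@@@
%%%%%%%%%%%%%+--==-------=--------:=%@@@@@@@@@@@@@
%%%%%%%%%%%%%@#---=---------------=%@@@@@@@@@@@@@@
%%%%%%%%%%%%@@@@+-=--------------*@@@@@@@@@@@@@@@@
%%%%%%%%@@@@@@@@@@+===---=-----#@@@@@@@@@@@@@@@@@@
%%%%%%%@@@@@@@@@@@@@@++===+**@@@@@@@@@@@@@@@@@@@@@
%%%%%@@@@@@@@@@@@@@@@@@@@@@@@@@@@@@@@@@@@@@@@@@@@@
@@@@@@@@@@@@@@@@@@@@@@@@@@@@@@@@@@@@@@@@@@@@@@@@@@
@@@@@@@@@@@@@@@@@@@@@@@@@@@@@@@@@@@@@@@@@@@@@@@@@@
@@@@@@@@@@@@@@@@@@@@@@@@@@@@@@@@@@@@@@@@@@@@@@@@@@
@@@@@@@@@@@@@@@@@@@@@@@@@@@@@@@@@@@@@@@@@@@@@@@@@@
@@@@@@@@@@@@@@@@@@@@@@@@@@@@@@@@@@@@@@@@@@@@@@@@@@
@@@@@@@@@@@@@@@@@@@@@@@@@@@@@@@@@@@@@@@@@@@@@@@@@@
@@@@@@@@@@@@@@@@@@@@@@@@@@@@@@@@@@@@@@@@@@@@@@@@@@
@@@@@@@@@@@@@@@@@@@@@@@@@@@@@@@@@@@@@@@@@@@@@@@@@@
@@@@@@@@@@@@@@@@@@@@@@@@@@@@@@@@@@@@@@@@@@@@@@@@@@
```

The cap's centre dot is at (277.5,223) against a predicted (279,223), so it needs a 1 mm correction. I'll lower and grip the knurl above the flange.

Call:
send_rows --moves '[[[60,-0.001,-0.0008,0.025,0,0,0],[80,0,0,0.022,0,0,0],[100,0,0,0.012,0,0,0],[110,0,0,0,0,0,0],[110,0,0,0,0,0,0]]]'

```text
clock: 26.85
ee_pos: [0.3854, 0.255, 0.0334]
tool_rot: [0.001, -0.0, 1.0, 0.0]
contact_force: [1.0, 0.6, 0.4]
grip_width: 0.0484
grasp_force: 0.0
```

Call:
send_rows --moves '[[[110,0,0,0.004,0,0,0],[130,0,0,0,0,0,0],[160,0,0,0,0,0,0],[180,0,0,0,0,0,0],[210,0,0,0,0,0,0]]]'

```text
clock: 27.35
ee_pos: [0.385, 0.2548, 0.0294]
tool_rot: [0.0, -0.0, 1.0, 0.0]
contact_force: [-1.3, -0.7, 5.1]
grip_width: 0.0298
grasp_force: 58.8
```

Call:
send_rows --moves '[[[210,0,0,0,0,0,0],[210,0,0,0,0,0,0],[210,0,0,0,0,0,0]]]'

```text
clock: 27.65
ee_pos: [0.385, 0.2548, 0.0294]
tool_rot: [0.0, -0.0, 1.0, 0.0]
contact_force: [-1.6, -0.6, 5.8]
grip_width: 0.0294
grasp_force: 58.8
```

Call:
send_rows --moves '[[[210,0,0,-0.01,0,0,0],[210,0,0,-0.03,0,0,0],[210,0,0,-0.045,0,0,0],[210,0,0,-0.05,0,0,0],[210,0,0,-0.045,0,0,0]]]'

```text
clock: 28.15
ee_pos: [0.3843, 0.2546, 0.2112]
tool_rot: [0.0, -0.0, 1.0, 0.0]
contact_force: [0.4, 0.8, -1.2]
grip_width: 0.0294
grasp_force: 59.5
```

Call:
send_rows --moves '[[[210,-0.0265,-0.0318,0,0,0,0],[210,-0.0265,-0.0318,0,0,0,0],[210,-0.0265,-0.0318,0,0,0,0],[210,-0.0265,-0.0318,0,0,0,0],[210,-0.0265,-0.0318,0,0,0,0]]]'

```text
clock: 28.65
ee_pos: [0.5177, 0.0944, 0.2091]
tool_rot: [0.0, -0.0, 1.0, 0.0]
contact_force: [1.1, 0.1, -0.6]
grip_width: 0.0293
grasp_force: 59.6
```

Call:
send_rows --moves '[[[210,-0.0265,-0.0318,0,0,0,0],[210,-0.0265,-0.0318,0,0,0,0],[210,-0.0265,-0.0318,0,0,0,0],[210,0,0,0,0,0,0],[210,0,0,0,0,0,0]]]'

```text
clock: 29.15
ee_pos: [0.5966, -0.0003, 0.2085]
tool_rot: [-0.0, 0.001, 1.0, 0.0]
contact_force: [-1.2, 0.2, -1.3]
grip_width: 0.0297
grasp_force: 59.6
```

Call:
send_rows --moves '[[[210,0,0,0,0,0,0],[210,0,0,0,0,0,0]]]'

```text
clock: 29.35
ee_pos: [0.5956, 0.0014, 0.2085]
tool_rot: [-0.0, -0.001, 1.0, 0.0]
contact_force: [-0.4, -0.5, -0.3]
grip_width: 0.0295
grasp_force: 59.6
```

```bash
python3 - <<'E'
from h import *
s=env.observe(); e=s['ee_pos'];print(s['clock'],e,s['grip_width'],s['tool_rot'])
im,K,P=snap('wrist','w12.png'); np.savez('w12',K=K,P=P,e=e)
p=proj(K,P,e+[.0,0,-.0074]); q=proj(K,P,[.559,0,.122]); print(p,q)
f=lambda c:cv2.resize(im[int(c[1])-50:int(c[1])+50,230:330],None,fx=4,fy=4,interpolation=cv2.INTER_CUBIC)
cv2.imwrite('pics/c12.png',cv2.convertScaleAbs(np.hstack([f(q),f(p)]),alpha=1.5))
E
```

```text
29.35 [0.59560068 0.00144642 0.20853631] 0.029542928738577213 [-4.30734078e-04 -8.24028706e-04  9.99999557e-01  1.47263701e-04]
[280.08483659 267.6704092 ] [278.28862874 169.66753955]
```

View pics/c12.png

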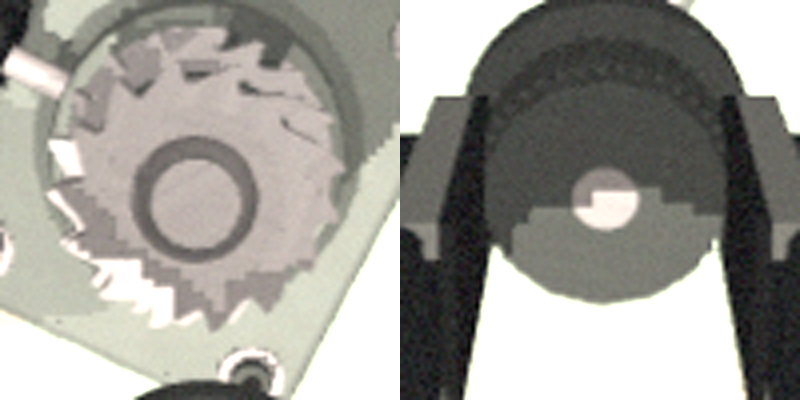

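The small cutter is seated flat, with the arbor top at (279.2,170.2). The cap is held upright with its centre dot at (281.5,266.8).

```bash
python3 - <<'E'
from h import *
z=np.load('w12.npz');K,P,e=z['K'],z['P'],z['e']
a=ray(K,P,(279.2,170.2),.122); b=ray(K,P,(281.5,266.8),e[2]-.0074); print(a-b,b-e,a)
E
```

```text
[-0.03575804 -0.00148447 -0.07913631] [-0.00046399  0.00068633 -0.0074    ] [0.55937865 0.00064828 0.122     ]
```

Call:
send_rows --moves '[[[210,0.018,-0.0003,0,0,0,0],[210,0.0182,-0.0003,0,0,0,0],[210,0,0,0.025,0,0,0],[210,0,0,0.02,0,0,0],[210,0,0,0,0,0,0]]]'

```text
clock: 29.9
ee_pos: [0.5572, 0.0009, 0.1608]
tool_rot: [-0.003, -0.001, 1.0, 0.0]
contact_force: [-0.7, 0.1, -1.9]
grip_width: 0.0292
grasp_force: 59.6
```

Call:
send_rows --moves '[[[210,0,0,0.004,0,0,0],[210,0,0,0,0,0,0],[210,0,0,0,0,0,0],[210,0,0,0,0,0,0]]]'

```text
clock: 30.3
ee_pos: [0.5612, -0.0003, 0.1605]
tool_rot: [0.001, -0.0, 1.0, -0.0]
contact_force: [0.3, -0.1, -0.9]
grip_width: 0.0297
grasp_force: 59.6
```

Call:
send_rows --moves '[[[210,0,0,0.003,0,0,0],[210,0,0,0.002,0,0,0],[210,0,0,0,0,0,0],[210,0,0,0,0,0,0],[210,0,0,0,0,0,0]]]'

```text
clock: 30.8
ee_pos: [0.5605, -0.0003, 0.1545]
tool_rot: [0.0, -0.0, 1.0, 0.0]
contact_force: [0.5, 0.4, -1.5]
grip_width: 0.0292
grasp_force: 59.6
```

Call:
send_rows --moves '[[[210,0.0008,0,0.003,0,0,0],[210,0,0,0.003,0,0,0],[210,0,0,0.001,0,0,0],[210,0,0,0,0,0,0]]]'

```text
clock: 31.2
ee_pos: [0.5594, -0.0003, 0.1471]
tool_rot: [-0.0, -0.0, 1.0, 0.0]
contact_force: [0.5, 0.4, -1.7]
grip_width: 0.0297
grasp_force: 59.6
```

Call:
send_rows --moves '[[[210,0,0,0.002,0,0,0],[210,0,0,0.0015,0,0,0],[210,0,0,0,0,0,0]]]'

```text
clock: 31.5
ee_pos: [0.5595, -0.0002, 0.1437]
tool_rot: [-0.0, -0.0, 1.0, 0.0]
contact_force: [-0.1, 0.1, -2.0]
grip_width: 0.0292
grasp_force: 59.6
```

Call:
send_rows --moves '[[[210,0,0,0.002,0,0,0],[210,0,0,0.0015,0,0,0],[210,0,0,0,0,0,0]]]'

```text
clock: 31.8
ee_pos: [0.5594, -0.0002, 0.1403]
tool_rot: [-0.0, -0.0, 1.0, 0.0]
contact_force: [-0.6, 0.2, -1.3]
grip_width: 0.0292
grasp_force: 59.6
```

Call:
send_rows --moves '[[[210,0,0,0.0007,0,0,0],[210,0,0,0,0,0,0],[210,0,0,0.0005,0,0,0],[210,0,0,0,0,0,0]]]'

```text
clock: 32.2
ee_pos: [0.5598, -0.0003, 0.1395]
tool_rot: [0.0, -0.0, 1.0, -0.0]
contact_force: [0.8, -0.1, -0.7]
grip_width: 0.0294
grasp_force: 59.8
```

Call:
send_rows --moves '[[[210,0,0,0.0006,0,0,0],[210,0,0,0,0,0,0],[210,0,0,0,0,0,0]]]'

```text
clock: 32.5
ee_pos: [0.5599, -0.0003, 0.1394]
tool_rot: [0.0, -0.0, 1.0, -0.0]
contact_force: [-1.6, 1.0, 5.4]
grip_width: 0.0292
grasp_force: 60.2
```

Seated at the expected height. I'll release and retreat upward.

Call:
send_rows --moves '[[[170,0,0,0,0,0,0],[130,0,0,0,0,0,0],[80,0,0,0,0,0,0],[20,0,0,0,0,0,0],[0,0,0,0,0,0,0]]]'

```text
clock: 33.0
ee_pos: [0.5596, -0.0003, 0.1384]
tool_rot: [-0.0, -0.0, 1.0, 0.0]
contact_force: [-0.0, 0.5, 0.4]
grip_width: 0.0829
grasp_force: 0.0
```

Call:
send_rows --moves '[[[0,0,0,-0.02,0,0,0],[0,0,0,-0.03,0,0,0],[0,0,0,-0.04,0,0,0],[0,0,0,0,0,0,0],[0,0,0,0,0,0,0]]]'

```text
clock: 33.5
ee_pos: [0.5607, -0.0004, 0.23]
tool_rot: [0.002, -0.0, 1.0, -0.0]
contact_force: [-0.1, 0.3, -0.1]
grip_width: 0.0854
grasp_force: 0.0
```

Call:
send_rows --moves '[[[0,-0.03,0,0,0,0,0],[0,0,0,0,0,0,0],[0,0,0,0,0,0,0],[0,0,0,0,0,0,0]]]'

```text
clock: 33.9
ee_pos: [0.5884, -0.0002, 0.2273]
tool_rot: [-0.002, -0.0, 1.0, 0.0]
contact_force: [0.3, 0.0, -0.1]
grip_width: 0.0855
grasp_force: 0.0
```

```bash
python3 - <<'E'
from h import *
s=env.observe(); e=s['ee_pos'];print(s['clock'],e,s['contact_force'],s['grip_width'])
im,K,P=snap('wrist','w13.png'); p=proj(K,P,[.5594,.0004,.132]); print(p)
g=cv2.cvtColor(im,cv2.COLOR_BGR2GRAY); u,v=p.astype(int)
for r in g[v-48:v+48:3,u-60:u+60:2]: print(''.join(' .:-=+*#%@'[min(9,int(x)//20)] for x in r))
E
```

```text
33.9 [ 5.88367806e-01 -1.55264349e-04  2.27324466e-01] [ 0.29282913  0.01751738 -0.07584365] 0.08550397830519814
[281.00481125 178.49674856]
@%%-. .   :-*****+---::::-======--:::::----===========+++-=+
%%+...... --++**===:::------------::::-::----====**==+=::.::
%%:..... .===---==------=#=====++-:::::::::---====***#+:....
%=......++=-=--:------==++===+++=:-=++:::--:---===***#%=--=*
*......-%%#*+=::=++++-====++=====++++-::+===:---==*****%%%%#
+..... .+*#%#**=++===+=====+=:::-=+++++++++=-:--+***********
+....  ++*++**++=====*--:=+==--=+++--++++++==----**********+
%#=...+++**+==+++=-==#*=-::::::::::-=======+==:---********+*
%%%%#++++++==-++======-::::::::.::::::+++++++==--+********+@
%%%%+++++++===+==-=:==-::.:.::::::.::::--+++++=-==*******+%@
%%%*+++++++==++=+++=-:.:.:::::::::::::::-+==++=--=******+%@@
%%%=+++++++==+%%*==:::::::::::-::::::::::=++++--=+*****+#@@@
%%+++++++++===*##+-:::::::::::==-:::::.:::++++*==+******@@@@
%*++++++++++===*+=:::::::::::::::::::::.::-+++*==*****+@@@@@
%=++++++++++=*+==-:::::::::::--:::::::::.:=#*++==****+%@@@@@
+++++++++++++=#+=-:-::::::::=+++=::::-::::=#
[... 292 characters left out ...]
--------=#+##****+%@@@@@@@@@@
*++**+++++********#**#=---------------+#*******+#@@@@@@@@@@@
%%%#++++***********##%%#+----------=+###******++@@@@@@@@@@@@
%%@@@@%*+**************###%#++=+*###**#******++%@@@@@@@@@@@@
@@@@@@@@@%*+*************#%###*###***********+%@@@@@@@@@@@@@
@@@@@@@@@@@@@#+*****************************+%@@@@@@@@@@@@@@
@@@@@@@@@@@@@@@@*++***************=**++****+#@@@@@@@@@@@@@@@
@@@@@@@@@@@@@@@@@@@%*+**********+##-:-##+*++@@@@@@@@@@@@@@@@
@@@@@@@@@@@@@@@@@@@@@@%*+*+******#-=---#*++@@@@@@@@@@@@@@@@@
@%@@%@@@@@@@@@@@@@@@@@@@@@*******#=:.:-%++%@@@@@@@@@@@@@@@@@
@@@@@@@@@@@@@@@@@@@@@@@@@@@@@#++**#===#*+%@@@@@@@@@@@@@@@@@@
@@@@@@@@@@@@@@@@@@@@@@@@@@@@@@@@**+****+#@@@@@@@@@@@@@@@@@@@
```

The cap's dot is at the predicted top position (281,178), so it rests flat on the stack. Handing in.

```bash
python3 -c "
from bench import env
print(env.close_job())"
```

```text
the job is handed in; nothing more can be done
None
```

The arbor is built up in the order asked (big cutter, thick collar, small cutter, clamp cap), each part lowered to contact before release, and the job was handed in at about 34 s; no verdict was returned. I did not touch the shim, hex key, oil bottle or look-alikes.

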